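Tip the honing stone out of its fitted case

TASK

Get the wide flat honing stone out of its fitted case for dressing screwdrivers: press the end nearest the robot, which lies over the thumb well, right down, so that the stone rocks up and stays tipped by itself once you let go. Then take it by its raised end, lift it out and set it down gently, without dropping it, flat in the middle of the rubber pad and lengthwise along the pad. Leave the narrow slip stone in its pocket and the other things on the bench where they are.

Things in the scene. Friction and masses are not known exactly. Their poses are not given: they have to be found in the camera images.
- stone_center (a point): The wide flat honing stone: a plain grey ceramic plate 130 mm long (its x), 45 mm wide (its y), 6 mm thick (z), 80 to 150 g, loose. The point is its very centre. It starts level in the case's wide pocket, x along the case's x, top flush with the case's top.
- case: Dark hardwood fitted case without its lid, fixed, 166 mm long (its x), 103 mm wide, 41 mm high; spans x -83 to +83, y -34.5 to +68.5 mm. Origin on the bench, under the middle of the wide pocket; z up. Wide pocket: x -73 to +73, y -24.5 to +24.5 mm, walls up to z = 41 mm. Fingers do not fit beside a stone lying in it.
- rock_edge (a point): Case axes. Middle of the straight edge across the wide pocket, at case x = 0, z = 35 mm: the pocket's floor is level at this height on its +x side and drops square into the thumb well on its -x side. The stone rocks on this edge. At the start the stone's centre is 5.5 to 7.5 mm on its +x side, so the stone's -x end hangs over the well.
- well_floor (a point): Case axes. Middle of the thumb well's floor, z = 5 mm; the well is 73 mm long, from the rocking edge to the case's -x end wall, 49 mm wide. At the start its last 14 mm lie open beyond the stone's end. A press under 1 N on the stone 25 to 55 mm from the edge rocks that end down; pressed only a little way it may fall back level when let go.
- end_stop (a point): Case axes. Inner face of the -x end wall, x = -73 mm, at z = 20 mm. Pressed down to the well's floor the stone slides this way (friction on the wood about 0.3), about 18 mm, to this wall, so its weight passes the edge and it stays tipped: 0.40 rad, centre at case x -12, z 33 mm; its last 20 mm at the +x end 7 mm or more above the case's top, free on both sides.
- slip_center (a point): Narrow slip stone, same grey, 130 x 18 x 6 mm, loose, lying flush in the narrow pocket of the case, beside the wide one (case y = +47.5 mm). The point is its centre. To be left.
- pad_top (a point): Black rubber non-slip pad, fixed flat on the bench: 170 mm long (its x), 90 mm wide (y), 3 mm thick. The point is the middle of its top face; z up.
- loupe: Black eye loupe, a cone 35 mm across and 30 mm high, standing on the bench; origin under its centre. To be left.
- tweezers: Steel tweezers 130 mm long, lying along their x, 7 mm high; origin under their middle. To be left.
- movement: Watch movement in a round metal holder, 52 mm across, 17 mm high; origin under its centre. To be left.
- lid: The case's lid, upside down on the bench, 166 x 103 x 14 mm; origin under its centre. To be left.
- blower: Black rubber dust blower, a bulb 58 mm across standing upright, 95 mm high; origin under its centre. To be left.
- jar: Brown glass jar with metal cap, 52 mm across, 62 mm high; origin under its centre. To be left.
- driver: Small metal-handled screwdriver 130 mm long, lying along its x, 10 mm thick; origin under its middle. To be left.
Things that resemble listed ones, but are neither listed nor needed, are in the scene too. What is shaped like the part that bears slip_center but blue is not meant.

How it is judged:
On the way, in this order (a step that is already met when the one before it is completed fails the run):
1. the wide stone stays tipped up by itself in its pocket: tilted more than 0.3 rad, -x end down in the well, nothing of the robot touching it (angle between stone_center's own z axis and vertical between 0.3 and 0.75 rad and horizontal distance between stone_center and case below 0.03 m and z of stone_center in the frame of case below 0.048 m and x of stone_center in the frame of case below 0 m and contact force between each of the arm, the fingers and stone below 0.05 N), for 0.3 s.
2. the stone is lifted out in the fingers, its centre more than 0.1 m above the bench (height (world z) of stone_center above 0.1 m and contact force between the fingers and stone above 0.5 N), for 0.1 s.
At the end, for the whole second after the job is handed in: The wide stone lies flat (tilt < 0.05 rad), still and released on the pad, centre within 22 mm of the pad's middle along and across it, length along the pad within 0.2 rad (either way round); the slip stone moved less than 15 mm, the other loose things less than 30 mm (x of stone_center in the frame of pad_top between -0.022 and 0.022 m and y of stone_center in the frame of pad_top between -0.022 and 0.022 m and angle between the x axis of stone_center and the x axis of pad_top, either way round below 0.2 rad and angle between stone_center's own z axis and vertical below 0.05 rad and z of stone_center in the frame of pad_top below 0.006 m and linear speed of stone below 0.02 m/s and contact force between the fingers and stone below 0.05 N and distance between slip_center and case below 0.07 m and distance of slip_center from where it was at the start of the episode below 0.015 m and distance of each of loupe, tweezers, movement, lid, blower, jar, driver from where it was at the start of the episode below 0.03 m); the robot touches nothing.
It fails at once if the stone is dropped or thrown: it moves faster than 0.5 m/s with no finger on it (a fall of about 13 mm) (linear speed of stone above 0.5 m/s and contact force between the fingers and stone below 0.05 N).
It fails at once if the slip stone is moved more than 15 mm, or another loose thing more than 30 mm (distance of slip_center from where it was at the start of the episode above 0.015 m or distance of any of loupe, tweezers, movement, lid, blower, jar, driver from where it was at the start of the episode above 0.03 m).
It also fails if it takes over 51 s, if anything falls off the work surface, if the arm or the gripper's body presses on something with over 40 N, if the wrist force passes 120 N, or if a joint passes its speed limit or range.

ROBOT

A 6-joint arm with a two-finger parallel gripper is mounted at the origin on the work surface. World frame = base frame: x ahead of the robot, y to its left, z up, the work surface at z = 0. Lengths are in m, angles in rad, forces in N, time in s.
With the tool pointing down it reaches from about 0.35 to 0.775 m from the base axis. Payload 5.5 kg.
Tool frame: the origin (TCP) lies at the very end of the fingers, on their centre line; the grasp point (between the pads) lies 19 mm behind it; z points along the fingers, y is the direction in which the jaws open and shut (so a half turn about z gives the same grasp; the last joint's range is limited). The gripper opens to 85 mm and grips with 20 to 120 N. Pads are 22 mm wide; open, the fingers measure 114 mm over their backs; the gripper's body (76 mm by 85 mm) begins 54 mm behind the grasp point. The pads swing forward as they close: fully open they stand 13 mm farther back than shut.
Start: joints at [-0.14, 0.313, 0.046, 1.304, 0, 1.431], TCP at [0.575, -0, 0.231] pointing down, gripper open.
Joint ranges: [-2.76, 2.76], [-0.86, 1.69], [-1.03, 1.26], [-2.2, 2.34], [-1.47, 1.5], [-3.14, 3.14]. Speed limits (rad/s): [2.57, 2.57, 3.14, 3.14, 3.14, 3.14].

INTERFACE

Orientations are given as a unit quaternion [w, x, y, z].
In Python, from workcell import get_state, read_camera, hand_in, find_in, silhouettes gives the robot as it stands. The module is installed in compiled form; this text tells all that it offers.
- The arm moves only by the tool send_rows, never from a script. Its argument "deltas" is a list that holds one entry, the list of rows, each a list of 6 numbers: the shift along the world's x, y, z in cm, then the turn, a rotation vector about the world's x, y, z in degrees. In form: [[[dx, dy, dz, wx, wy, wz], ...]]. A call has 1 to 12 rows; each row is the pose to reach, as a shift and turn from the pose commanded when the call began; what a row does not reach only later rows make up. A row lasts 1/10 s, in which the tool goes at most 50 mm and 8.59 degrees, less where a joint would pass 70% of its speed; a pose out of reach is approached as far as the arm can. A call with a gripper value outside its range is refused whole. "jaw" is the opening, from -1 (shut) to 1 (fully open), so that 0 is half open, set as the call begins (left out, the last holds). The fingers move at their own pace and stop on an object; "force" is the grip in N (left out, the last holds). Time passes only in rows, so rows that repeat a pose let the fingers close. It gives the time, the measured TCP pose, the force and the opening at its end, in the units of the state.
- get_state(): the state, without advancing time (a new reading comes with each control period).
- read_camera(name): name is "scene" or "side" or "wrist"; returns a dict with "img" (384x512x3 uint8, red, green, blue), "z_map" (384x512 float32, m along the optical axis (not along the pixel's ray), 0 where there is no reading), "vfov" (degrees; the focal length in pixels is half the picture's height over the tangent of half this angle, whatever the lens; pixels are square), "cx", "cy" (the principal point, pixels), "R" (3x3) and "t" (3): a world point X has camera coordinates R X + t; the wrist camera has in their place "hand_eye" (4x4, takes a point from camera to tool coordinates, whose origin is the TCP and whose axes are the flange's). Camera axes: x right, y down, z forward; pixel columns grow to the right and rows downward; lengths in m; the calibration is good to about 2 mm. A picture is of the moment at which its call begins: read the wrist's pose just before it.
- hand_in(): hands the job in, once; it reports no verdict.
Trained networks look in a picture, given as the dict that the camera call returned (one of the last four; its "shot" number tells which), for a name from the list of things; names that differ only in an ending like _2 or _b are one class to them, and where a whole thing is asked for, a point or a joint stands for the part that bears it (a point fixed in the world has none). Each returns a list of dicts, best first, with "conf" (0 to 1); they miss things now and then, are a little off and sometimes report something else, mostly with a low value. They report only what shows in the picture. A call takes as long as a camera call. They do not tell look-alikes from the thing itself.
- find_in(picture, thing): "box" ([centre column, centre row, width, height] in pixels, round what is visible of it).
- silhouettes(picture, thing): "mask" (384x512 bool, what is visible of it) and "box" ([centre column, centre row, width, height] in pixels, round what is visible of it).
The state is a dict: "clock": time; "joint_pos": joint angles; "qvel": joint speeds; "tau": joint torques, N m; "tcp_pos": TCP position; "orientation": TCP orientation; "wrist_force": force on the tool from outside, world axes, zero at the start; "ft_torque": the same for the moment, N m; "finger_gap": finger opening in m.
Only numpy, scipy, OpenCV 4.12 (cv2) and the standard library are available. Lean on these libraries where they do the work, as an engineer would, in place of code of your own. Each camera call takes 0.05 s, during which the arm holds its last target.

## Working session

There is one attempt and no reset: what is moved stays moved. The work goes in short steps, Python scripts to look and compute and a tool call to move; the robot and the scene stay as the last step left them, time stands still between calls to the robot, and variables do not carry over. Pictures are saved under pics/ and viewed, and the job is handed in when it is done.

Besides the shell and the picture viewer there is one more tool, called after ">>>" by a JSON object that holds its "fn" and its "kwargs". send_rows: Moves the arm, as the interface text tells. Its arguments: {"type":"object","properties":{"deltas":{"type":"array","items":{"type":"array","items":{"type":"array","items":{"type":"number"}}}},"jaw":{"type":"number"},"force":{"type":"number"}},"required":["deltas"]}

```bash
mkdir -p pics; cat > h.py <<'E'
import numpy as np,cv2,pickle
from workcell import *
def save(p,n): cv2.imwrite('pics/'+n+'.png',p['img'][:,:,::-1])
def intr(p):
    f=192/np.tan(np.radians(p['vfov'])/2); return f,p['cx'],p['cy']
def cloud(p,st=None):
    f,cx,cy=intr(p); z=p['z_map']; v,u=np.mgrid[:384,:512]
    P=np.stack([(u-cx)/f*z,(v-cy)/f*z,z],-1)
    if 'R' in p: W=(P-np.array(p['t']))@np.array(p['R'])
    else:
        from scipy.spatial.transform import Rotation as Ro
        H=np.array(p['hand_eye']);q=st['orientation'];R=Ro.from_quat([q[1],q[2],q[3],q[0]]).as_matrix()
        W=(P@H[:3,:3].T+H[:3,3])@R.T+np.array(st['tcp_pos'])
    W[z<=0]=np.nan
    return W
E
python3 - <<'E'
from h import *
s=get_state();print(s)
for n in['scene','side','wrist']:
    p=read_camera(n);save(p,n+'0');print(n,p['vfov'],p['cx'],p['cy'],p.get('R'),p.get('t'),p.get('hand_eye'))
    for t in ['stone_center','case','slip_center','pad_top']:
        print(t,[(np.round(d['box']).tolist(),round(d['conf'],2)) for d in find_in(p,t)[:4]])
    pickle.dump((p,cloud(p,s)),open(n+'0.pkl','wb'))
E
```

```text
{'clock': 0.0, 'joint_pos': array([-1.39597385e-01,  3.14035145e-01,  4.49824171e-02,  1.30361167e+00,
        2.31187675e-05,  1.43120100e+00]), 'qvel': array([ 9.39929204e-04,  4.77885607e-04, -9.98825719e-04,  9.26540339e-04,
       -9.24656491e-05, -9.07862944e-04]), 'tau': array([-2.90074182e-03, -4.80629075e+01,  2.98531097e+01,  1.95313990e-02,
       -3.83516899e-04, -4.27451073e-05]), 'tcp_pos': array([5.74486439e-01, 7.10450270e-05, 2.30390522e-01]), 'orientation': array([-7.52893827e-04,  7.07107209e-01,  7.07105736e-01, -5.52907353e-04]), 'wrist_force': array([ 0.75606532, -0.23709531, -0.06265851]), 'ft_torque': array([-0.04122101,  0.00619931,  0.0213212 ]), 'finger_gap': 0.08555141079580302}
scene 49.28926548421723 256.40901467467756 189.18633757242804 [[-0.43995992  0.89800515 -0.00469201]
 [ 0.71970365  0.34947011 -0.59991441]
 [-0.53708651 -0.26731515 -0.80005043]] [ 0.27195167 -0.37000667  1.54773756] None
stone_center [([326.0, 223.0, 41.0, 37.0], 0.6), ([158.0, 211.0, 22.0, 29.0], 0.45)]
case [([334.0, 231.0, 70.0, 70.0], 0.7), ([195.0, 248.0, 23.0, 18.0], 0.57),
[... 727 characters left out ...]
9.0, 1.0], 0.57)]
pad_top [([339.0, 234.0, 21.0, 28.0], 0.73), ([255.0, 232.0, 71.0, 24.0], 0.61)]
wrist 64.97903203653996 256.85166903925034 187.7841023809397 None None [[ 5.05884541e-04 -9.48169294e-01 -3.17765219e-01  8.12845639e-02]
 [ 9.99999682e-01  6.75416447e-04 -4.23346379e-04 -1.94112384e-03]
 [ 6.16027893e-04 -3.17764904e-01  9.48169334e-01 -1.43980306e-01]
 [ 0.00000000e+00  0.00000000e+00  0.00000000e+00  1.00000000e+00]]
stone_center []
case [([284.0, 10.0, 103.0, 21.0], 0.69), ([128.0, 149.0, 35.0, 31.0], 0.45)]
slip_center [([370.0, 120.0, 98.0, 82.0], 0.64), ([238.0, 156.0, 100.0, 22.0], 0.19)]
pad_top [([232.0, 259.0, 126.0, 57.0], 0.89), ([284.0, 13.0, 108.0, 24.0], 0.61)]
```

```bash
python3 - <<'E'
import cv2
for n in['scene0','side0']:
    a=cv2.imread(f'pics/{n}.png')
    c=a[110:310,100:400] if n[1]=='c' else a[110:310,150:420]
    cv2.imwrite(f'pics/{n}z.png',cv2.resize(c,None,fx=2.6,fy=2.6,interpolation=cv2.INTER_CUBIC))
E
```

```text
(no output)
```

View pics/scene0z.png

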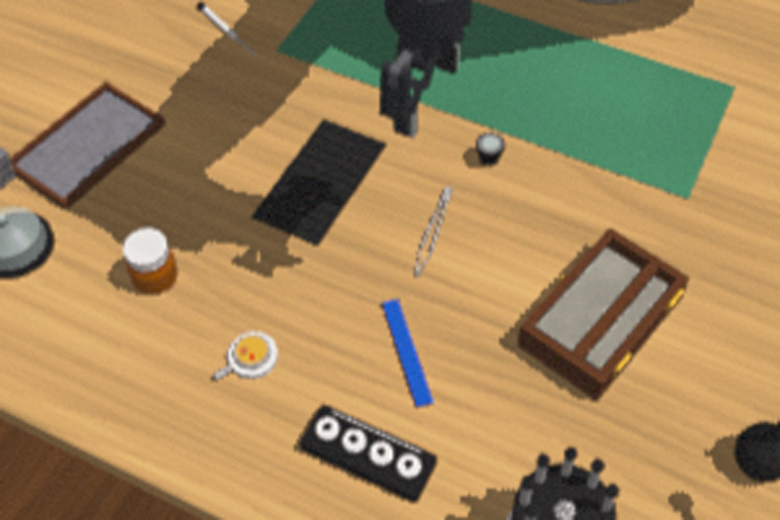

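View pics/side0z.png

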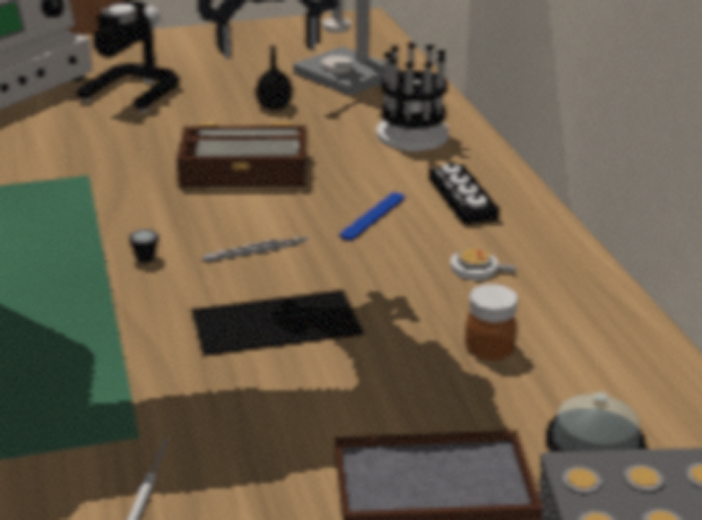

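View pics/wrist0.png

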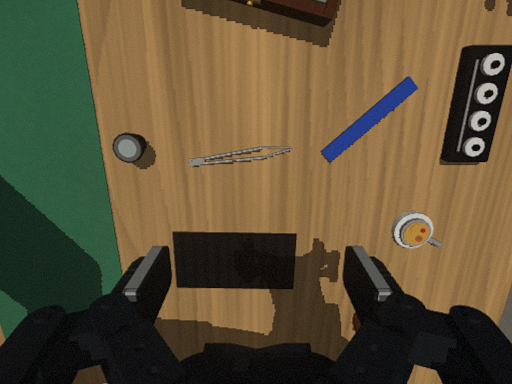

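The scene picture shows the case at about (335,231), wide stone at (325,223), slip stone at (340,236), black pad at (222,181). The wrist picture shows the pad at (234,260). Next I measure both with the depth maps.

```bash
python3 - <<'E'
from h import *
for n in['scene','side','wrist']:
    p,W=pickle.load(open(n+'0.pkl','rb')); img=p['img'].astype(int)
    hsv=cv2.cvtColor(p['img'],cv2.COLOR_RGB2HSV)
    if n=='scene': rc,rp=(290,190,85,85),(190,150,65,65)
    elif n=='side': rc,rp=(210,150,65,38),(215,215,80,40)
    else: rc,rp=(180,0,165,40),(150,215,170,90)
    def sub(r):
        m=np.zeros((384,512),bool); m[r[1]:r[1]+r[3],r[0]:r[0]+r[2]]=1; return m
    mt=sub(rc)&(W[...,2]>0.033)&(W[...,2]<0.05)
    pts=W[mt]; 
    if len(pts)>20:
        r=cv2.minAreaRect(pts[:,:2].astype(np.float32)*1000); print(n,'case top',len(pts),r,np.median(pts[:,2]))
    gr=mt&(hsv[...,1]<60)&(hsv[...,2]>70)
    k,l,st,c=cv2.connectedComponentsWithStats(gr.astype(np.uint8))
    for i in range(1,k):
        if st[i,4]>30:
            q=W[l==i]; print(n,' grey',st[i,4],cv2.minAreaRect(q[:,:2].astype(np.float32)*1000),np.median(q[:,2]))
    dk=sub(rp)&(img.max(-1)<45)&(np.abs(W[...,2]-.003)<.006)
    k,l,st,c=cv2.connectedComponentsWithStats(dk.astype(np.uint8)); i=1+st[1:,4].argmax()
    q=W[l==i]; print(n,' pad',st[i,4],cv2.minAreaRect(q[:,:2].astype(np.float32)*1000),np.median(q[:,2]))
E
```

```text
scene case top 1916 ((582.1458129882812, 217.4591827392578), (108.96863555908203, 168.9330596923828), 75.71861267089844) 0.039349657486144454
scene  grey 671 ((583.397705078125, 195.94692993164062), (48.288394927978516, 133.22781372070312), 76.53034973144531) 0.039631525789566815
scene  grey 290 ((594.9513549804688, 242.3098602294922), (20.23869514465332, 130.0731964111328), 75.87101745605469) 0.039310348458180974
scene  pad 875 ((544.775634765625, -153.47817993164062), (85.88886260986328, 165.91506958007812), 89.315185546875) 0.000754889309219882
side case top 730 ((581.449951171875, 212.06544494628906), (119.2121353149414, 163.24813842773438), 76.31586456298828) 0.040700902707415915
side  grey 74 ((592.0867309570312, 242.91265869140625), (19.276718139648438, 130.741943359375), 73.1474380493164) 0.04095350816089953
side  grey 231 ((582.6458740234375, 193.5023193359375), (52.80126190185547, 131.9887237548828), 73.80577087402344) 0.04096540858534989
side  pad 1006 ((544.9480590820312, -155.80126953125), (87.35179138183594, 166.86019897460938), 88.60777282714844) 0.0026299319710067657
wrist case top 902 ((605.6848754882812, 160.15484619140625), (16.83024787902832, 85.95792388916016), 79.88690948486328) 0.040926393849076245
wrist  pad 6538 ((540.945556640625, -152.84030151367188), (90.43463134765625, 169.5691680908203), 89.03671264648438) 0.0030535335092007204
```

>>> {"fn": "send_rows", "kwargs": {"deltas": [[[0, 2, 0, 0, 0, 8], [0, 4, 0, 0, 0, 16], [0, 6, 0, 0, 0, 24], [0, 8, 0, 0, 0, 32], [0, 10, 0, 0, 0, 40], [0, 12, 0, 0, 0, 48], [0, 14, 0, 0, 0, 56], [0, 16, 0, 0, 0, 64], [0, 18, 0, 0, 0, 72], [0, 20, 0, 0, 0, 76], [0, 20, 0, 0, 0, 76], [0, 20, 0, 0, 0, 76]]]}}

```text
clock: 1.95
tcp_pos: [0.5749, 0.2002, 0.2312]
orientation: [-0.0, 0.122, 0.993, -0.0]
wrist_force: [-0.7, 0.5, -0.4]
finger_gap: 0.0853
```

```bash
python3 - <<'E'
from h import *
s=get_state();print(s['joint_pos'],s['tcp_pos'],s['orientation'],s['clock'])
p=read_camera('wrist');save(p,'w1');W=cloud(p,s);pickle.dump((p,W,s),open('w1.pkl','wb'))
for t in ['stone_center','slip_center','case']:
    for d in silhouettes(p,t)[:3]:
        q=W[d['mask']];q=q[np.isfinite(q[:,0])];q=q[np.abs(q[:,2]-.041)<.006]
        if len(q)>20: print(t,round(d['conf'],2),np.round(d['box']),cv2.minAreaRect(q[:,:2].astype(np.float32)*1000),np.median(q[:,2]))
E
```

```text
[ 2.03365925e-01  3.80495643e-01  1.41924811e-01  1.33245604e+00
 -2.85209264e-04  4.47905311e-01] [0.57492319 0.20015463 0.23117182] [-6.35938761e-05  1.21965249e-01  9.92534354e-01 -1.71987368e-04] 1.95
stone_center 0.94 [255. 168.  46. 116.] ((581.3986206054688, 195.19244384765625), (46.89023971557617, 131.47103881835938), 75.40666961669922) 0.042182514546832195
slip_center 0.59 [296. 166.  20. 114.] ((592.6370239257812, 241.88084411621094), (19.51601791381836, 132.4693145751953), 76.55015563964844) 0.04211332138583215
case 0.88 [272. 157. 105. 138.] ((578.6846923828125, 214.45455932617188), (112.16211700439453, 165.64418029785156), 75.86040496826172) 0.04209865362162632
```

View pics/w1.png

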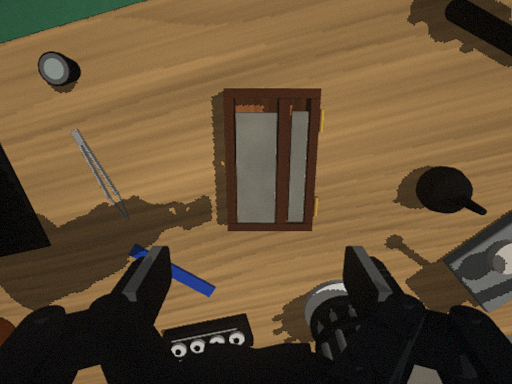

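The wrist view shows the stone at (255,168), slip at (296,166), with the open end of the well at the top (row ~107), toward the robot. Case yaw comes out about −14° and its origin about (0.575, 0.197), and all three views agree. I'll close the jaws and go above the press point.

>>> {"fn": "send_rows", "kwargs": {"deltas": [[[-2, 0.4, -4, 0, 0, 0], [-4.1, 0.7, -8, 0, 0, 0], [-4.1, 0.7, -12, 0, 0, 0], [-4.1, 0.7, -15, 0, 0, 0], [-4.1, 0.7, -17, 0, 0, 0], [-4.1, 0.7, -17, 0, 0, 0], [-4.1, 0.7, -17, 0, 0, 0], [-4.1, 0.7, -17, 0, 0, 0]]], "jaw": -1, "force": 40}}

```text
clock: 2.95
tcp_pos: [0.5354, 0.207, 0.063]
orientation: [0.001, 0.122, 0.993, 0.0]
wrist_force: [0.4, -0.1, 0.1]
finger_gap: 0.0001
```

>>> {"fn": "send_rows", "kwargs": {"deltas": [[[0, 0, -0.6, 0, 0, 0], [0, 0, -1.2, 0, 0, 0], [0, 0, -1.7, 0, 0, 0], [0, 0, -2, 0, 0, 0], [0, 0, -2.3, 0, 0, 0], [0, 0, -2.6, 0, 0, 0], [0, 0, -2.8, 0, 0, 0], [0, 0, -2.8, 0, 0, 0]]]}}

```text
clock: 3.75
tcp_pos: [0.5339, 0.207, 0.033]
orientation: [-0.0, 0.122, 0.993, -0.0]
wrist_force: [0.8, 0.5, -0.0]
finger_gap: 0.0002
```

>>> {"fn": "send_rows", "kwargs": {"deltas": [[[0, 0, -0.3, 0, 0, 0], [0, 0, -0.6, 0, 0, 0], [0, 0, -0.8, 0, 0, 0], [0, 0, -0.9, 0, 0, 0], [0, 0, -0.9, 0, 0, 0]]]}}

```text
clock: 4.25
tcp_pos: [0.5337, 0.207, 0.0242]
orientation: [-0.0, 0.122, 0.993, 0.0]
wrist_force: [-0.9, 0.2, 1.2]
finger_gap: -0.0001
```

```bash
python3 - <<'E'
from h import *
p=read_camera('scene');save(p,'s2')
a=p['img'][170:300,260:400,::-1];cv2.imwrite('pics/s2z.png',cv2.resize(a,None,fx=4,fy=4,interpolation=cv2.INTER_CUBIC))
p=read_camera('side')
a=p['img'][130:210,190:300,::-1];cv2.imwrite('pics/s2y.png',cv2.resize(a,None,fx=5,fy=5,interpolation=cv2.INTER_CUBIC))
print(get_state()['wrist_force'],get_state()['tcp_pos'])
E
```

```text
[-2.12055403 -0.38902501  1.58833662] [0.53385351 0.20699845 0.02432417]
```

View pics/s2z.png

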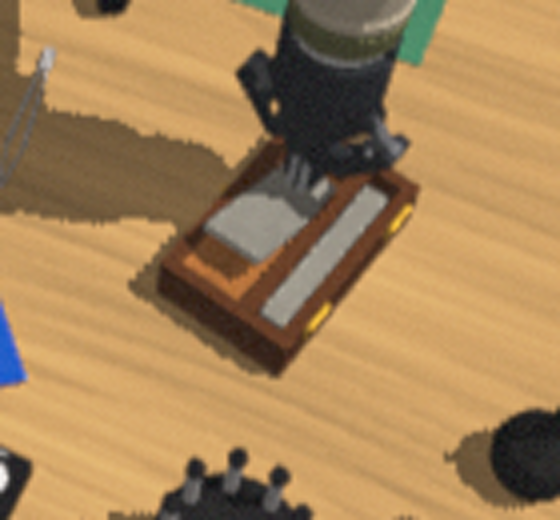

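View pics/s2y.png

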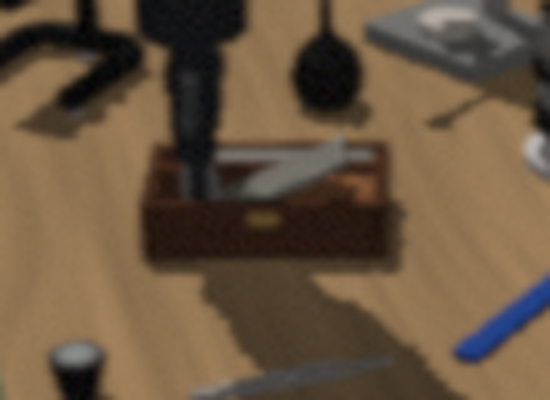

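The stone has tipped up and slid back under the fingers. A short drag toward the end wall should seat it, then I'll lift off.

>>> {"fn": "send_rows", "kwargs": {"deltas": [[[-0.3, 0.1, 0, 0, 0, 0], [-0.6, 0.15, -0.1, 0, 0, 0], [-0.8, 0.2, -0.2, 0, 0, 0], [-0.8, 0.2, -0.2, 0, 0, 0], [-0.8, 0.2, -0.2, 0, 0, 0]]]}}

```text
clock: 4.85
tcp_pos: [0.5256, 0.2091, 0.0223]
orientation: [-0.0, 0.122, 0.993, 0.0]
wrist_force: [-1.0, 0.5, 1.7]
finger_gap: 0.0
```

>>> {"fn": "send_rows", "kwargs": {"deltas": [[[0, 0, 0.3, 0, 0, 0], [0, 0, 0.8, 0, 0, 0], [0, 0, 2, 0, 0, 0], [0, 0, 6, 0, 0, 0], [0, 0, 11, 0, 0, 0], [0, 0, 16, 0, 0, 0], [2, -0.5, 19, 0, 0, 0], [4, -1, 20, 0, 0, 0], [4, -1, 20, 0, 0, 0], [4, -1, 20, 0, 0, 0]]], "jaw": 1}}

```text
clock: 5.85
tcp_pos: [0.5658, 0.1987, 0.222]
orientation: [-0.0, 0.122, 0.993, -0.0]
wrist_force: [-1.2, -0.4, -0.6]
finger_gap: 0.0855
```

```bash
python3 - <<'E'
from h import *
s=get_state();print(s['tcp_pos'],s['clock'])
p=read_camera('wrist');save(p,'w3');W=cloud(p,s);pickle.dump((p,W,s),open('w3.pkl','wb'))
for n in ['scene','side']:
    q=read_camera(n);pickle.dump((q,cloud(q)),open(n+'3.pkl','wb'))
    save(q,n+'3')
q=pickle.load(open('side3.pkl','rb'))[0]
a=q['img'][130:210,190:300,::-1];cv2.imwrite('pics/s3y.png',cv2.resize(a,None,fx=5,fy=5,interpolation=cv2.INTER_CUBIC))
yaw=np.radians(-14.0);c,sn=np.cos(yaw),np.sin(yaw);R=np.array([[c,-sn],[sn,c]])
for d in silhouettes(p,'stone_center')[:2]:
    m=cv2.erode(d['mask'].astype(np.uint8),np.ones((3,3)))>0
    X=W[m];X=X[np.isfinite(X[:,0])]
    L=np.c_[(X[:,:2]-[.575,.197])@R,X[:,2]]*1000
    print(d['conf'],d['box'],L.min(0),L.max(0))
    L=L[np.abs(L[:,1])<20]
    for x in range(-70,60,10):
        k=(L[:,0]>x)&(L[:,0]<x+10)
        if k.sum()>5: print(x+5,np.median(L[k,2]),k.sum(),L[k,1].min(),L[k,1].max())
E
```

```text
[0.56575725 0.19868311 0.22200103] 5.85
0.71 [258.9, 163.7, 43.6, 114.7] [-70.51663889 -20.73811557  11.65551389] [45.56944049 21.314264   63.45810647]
-65 15.439663021982714 315 -19.601817130029065 19.971272067430167
-55 19.7190399509385 348 -19.545611931354088 19.984669762210782
-45 23.966864141901382 320 -19.484399123393356 19.980380017441743
-35 28.10310430944629 355 -19.528304745919307 19.969811623951955
-25 32.3399960546962 327 -19.394486880758965 19.91122907898535
-15 36.55897286209517 357 -19.36925046612687 19.957265471720536
-5 40.867011662705394 338 -19.33380417462498 19.85685367860512
5 44.99972826921331 349 -19.309725018606834 19.747681760492945
15 49.19659940815369 351 -19.238843638988186 19.73644728842806
25 53.54038099335626 357 -19.199523234055423 19.680369316440434
35 57.65721645813316 352 -19.13301550475439 19.60323849095435
45 60.85421956730431 188 -19.120233209343272 19.6308194843398
```

View pics/w3.png

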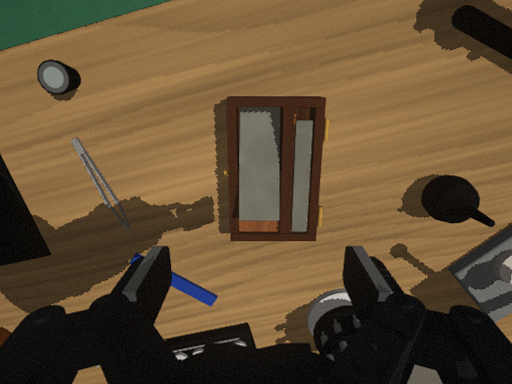

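View pics/s3y.png

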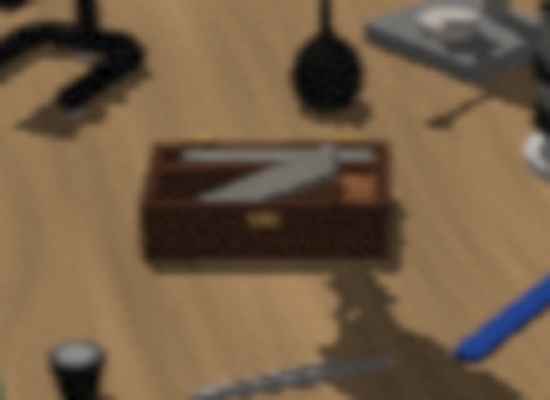

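The stone stays tipped at about 0.40 rad (slope 0.42). Its raised end is at case x≈47, z≈61, and the slip stone is undisturbed. I'll pre-open to about 65 mm, tilt the tool square to the stone and approach.

>>> {"fn": "send_rows", "kwargs": {"deltas": [[[0.7, -0.1, -2, -1.4, -5.6, 0], [1.4, -0.3, -4, -2.8, -11.2, 0], [2, -0.4, -7, -4.2, -16.7, 0], [2.7, -0.6, -10, -5.56, -22.3, 0], [2.7, -0.6, -11.9, -5.56, -22.3, 0], [2.7, -0.6, -11.9, -5.56, -22.3, 0], [2.7, -0.6, -11.9, -5.56, -22.3, 0], [2.7, -0.6, -11.9, -5.56, -22.3, 0]]], "jaw": 0.5}}

```text
clock: 6.85
tcp_pos: [0.5951, 0.1935, 0.1056]
orientation: [0.199, 0.12, 0.972, -0.024]
wrist_force: [-0.2, -0.1, 0.0]
finger_gap: 0.0641
```

```bash
python3 - <<'E'
from h import *
s=get_state();print(s['tcp_pos'],s['orientation'],s['finger_gap'],s['joint_pos'])
p=read_camera('wrist');save(p,'w4');W=cloud(p,s)
f,cx,cy=intr(p);z=p['z_map'];v,u=np.mgrid[:384,:512];H=np.array(p['hand_eye'])
P=np.stack([(u-cx)/f*z,(v-cy)/f*z,z],-1)@H[:3,:3].T+H[:3,3]
m=(z>0.05)&(P[...,2]>-.06)&(P[...,2]<.02)&(np.abs(P[...,0])<.015)&(np.abs(P[...,1])<.06)
print('finger',np.percentile(P[m][:,2],[90,98,99.5]),P[m].min(0),P[m].max(0))
for sg in(-1,1):
    k=m&(sg*P[...,1]>0);print(sg,np.percentile(P[k],[1,99],axis=0))
yaw=np.radians(-14.0);c,sn=np.cos(yaw),np.sin(yaw);R=np.array([[c,-sn],[sn,c]])
L=np.dstack([(W[...,:2]-[.575,.197])@R,W[...,2]])*1000
for d in silhouettes(p,'stone_center')[:2]:
    X=L[d['mask']];X=X[np.isfinite(X[:,0])]
    print(d['conf'],np.round(d['box']),np.percentile(X,[1,99],axis=0)); A=np.polyfit(X[:,0],X[:,2],1);print(A)
E
```

```text
[0.59511344 0.19349952 0.10562187] [ 0.19935981  0.11963828  0.9723108  -0.02353859] 0.06412232069149938 [ 0.28031509  0.2455684  -0.4587677   0.51103299 -0.19679157  0.48971869]
finger [-0.01939159 -0.01174729 -0.00918368] [-0.01130998 -0.0599681  -0.05999744] [ 0.01499782  0.05994857 -0.00714136]
-1 [[-0.00887774 -0.05837627 -0.0599124 ]
 [ 0.01475849 -0.0325883  -0.01031664]]
1 [[-0.00884588  0.03072853 -0.05992431]
 [ 0.01478518  0.05769021 -0.01022006]]
0.74 [255. 124.  77. 196.] [[-66.2924548  -21.1698798   14.43528898]
 [ 44.51948832  22.50824774  61.6336646 ]]
[ 0.42247139 42.77722061]
```

View pics/w4.png

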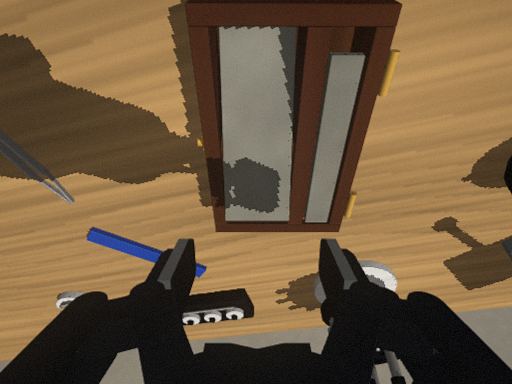

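```bash
python3 - <<'E'
from h import *
s=get_state();print(s['tcp_pos'],s['qvel'],s['clock'])
E
```

```text
[0.595069   0.19335573 0.10553937] [-0.00080922 -0.00015217 -0.0107526  -0.00173188  0.00101461 -0.00019134] 6.95
```

>>> {"fn": "send_rows", "kwargs": {"deltas": [[[0.7, -0.2, -2, 0, 0, 0], [1.3, -0.4, -3.5, 0, 0, 0], [1.6, -0.5, -4.7, 0, 0, 0], [1.6, -0.5, -4.7, 0, 0, 0], [1.6, -0.5, -4.7, 0, 0, 0], [1.6, -0.5, -4.7, 0, 0, 0]]]}}

```text
clock: 7.55
tcp_pos: [0.6096, 0.1883, 0.0574]
orientation: [0.198, 0.119, 0.973, -0.024]
wrist_force: [0.3, 1.0, 0.2]
finger_gap: 0.064
```

>>> {"fn": "send_rows", "kwargs": {"deltas": [[[0.3, 0, -0.5, 0, 0, 0], [0.5, -0.1, -0.9, 0, 0, 0], [0.5, -0.1, -0.9, 0, 0, 0], [0.5, -0.1, -0.9, 0, 0, 0]]]}}

```text
clock: 7.95
tcp_pos: [0.6139, 0.1869, 0.0471]
orientation: [0.198, 0.119, 0.973, -0.024]
wrist_force: [0.2, -0.3, 0.5]
finger_gap: 0.0641
```

```bash
python3 - <<'E'
from h import *
s=get_state();print(s['tcp_pos'],s['wrist_force'])
p=read_camera('wrist');save(p,'w5')
p=read_camera('side');save(p,'side5')
a=p['img'][130:210,190:300,::-1];cv2.imwrite('pics/s5y.png',cv2.resize(a,None,fx=5,fy=5,interpolation=cv2.INTER_CUBIC))
E
```

```text
[0.61388826 0.18687717 0.04706149] [ 0.15034237 -0.31199094  0.52628662]
```

View pics/w5.png

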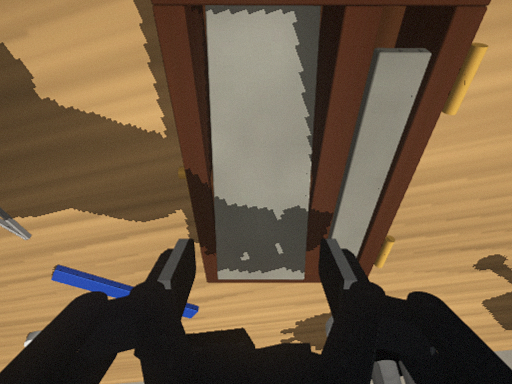

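View pics/s5y.png

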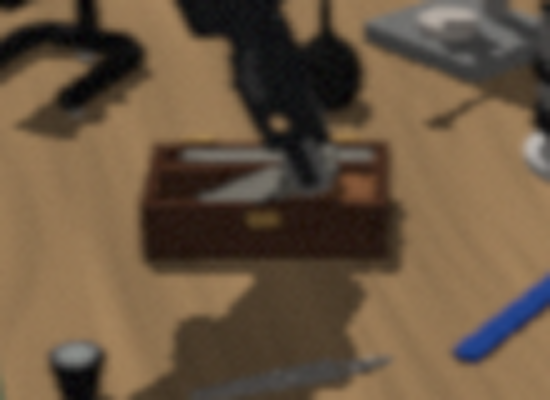

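Fingers straddle the raised end evenly: stone edges at columns 215 and 305, fingers at 190 and 327. I'll nudge up slightly and close.

>>> {"fn": "send_rows", "kwargs": {"deltas": [[[0.1, 0, 0.1, 0, 0, 0], [0.1, 0, 0.1, 0, 0, 0], [0.1, 0, 0.1, 0, 0, 0], [0.1, 0, 0.1, 0, 0, 0], [0.1, 0, 0.1, 0, 0, 0], [0.1, 0, 0.1, 0, 0, 0], [0.1, 0, 0.1, 0, 0, 0]]], "jaw": -1, "force": 60}}

```text
clock: 8.75
tcp_pos: [0.6154, 0.1871, 0.0487]
orientation: [0.198, 0.119, 0.973, -0.024]
wrist_force: [-0.5, 0.6, 3.9]
finger_gap: 0.0431
```

>>> {"fn": "send_rows", "kwargs": {"deltas": [[[0.2, 0, 0.5, 0, 0, 0], [0.3, -0.1, 1.2, 0, 0, 0], [0.3, -0.1, 2.2, 0, 0, 0], [0.3, -0.1, 3.5, 0, 0, 0], [0.3, -0.1, 5, 0, 0, 0], [0.3, -0.1, 6.5, 0, 0, 0], [0.3, -0.1, 8, 0, 0, 0], [0.3, -0.1, 9.5, 0, 0, 0], [0.3, -0.1, 11, 0, 0, 0], [0.3, -0.1, 12, 0, 0, 0], [0.3, -0.1, 12, 0, 0, 0], [0.3, -0.1, 12, 0, 0, 0]]]}}

```text
clock: 9.95
tcp_pos: [0.6179, 0.186, 0.1683]
orientation: [0.198, 0.119, 0.973, -0.024]
wrist_force: [0.8, 0.2, -1.4]
finger_gap: 0.043
```

```bash
python3 - <<'E'
from h import *
s=get_state();print(s['tcp_pos'],s['wrist_force'],s['finger_gap'],s['joint_pos'])
p=read_camera('wrist');save(p,'w6')
f,cx,cy=intr(p);z=p['z_map'];v,u=np.mgrid[:384,:512];H=np.array(p['hand_eye'])
P=(np.stack([(u-cx)/f*z,(v-cy)/f*z,z],-1)@H[:3,:3].T+H[:3,3])*1000
m=(z>0.03)&(np.abs(P[...,1])<18)&(P[...,0]>-30)&(P[...,0]<150)&(np.abs(P[...,2])<40)
X=P[m];print(len(X),np.percentile(X,[1,50,99],axis=0));X=X[np.abs(X[:,2]-np.median(X[:,2]))<15]
print('z=a x+b (tool mm)',np.polyfit(X[:,0],X[:,2],1),X[:,0].min(),X[:,0].max())
m2=(z>0.03)&(P[...,0]>30)&(P[...,0]<100)&(np.abs(P[...,2])<40)&(np.abs(P[...,1])<40)
for a in (35,55,75,95):
    k=m2&(np.abs(P[...,0]-a)<4)
    if k.any(): print(a,np.percentile(P[k][:,1],[1,99]),np.median(P[k][:,2]))
p=read_camera('side');save(p,'side6')
E
```

```text
[0.61786228 0.18596796 0.16825691] [ 0.79382722  0.22903844 -1.4124654 ] 0.04301477272699195 [ 0.25532147  0.21998813 -0.32009149  0.67439472 -0.18800035  0.46570049]
22119 [[-7.75331003e+00 -1.76432595e+01 -1.13216530e+01]
 [ 6.59834986e+01  3.79350850e-02 -9.84688659e+00]
 [ 1.14391319e+02  1.76514301e+01 -8.25208811e+00]]
z=a x+b (tool mm) [ 5.98646821e-03 -1.02046113e+01] -10.194662363410934 115.4701444959626
35 [-22.46883199  21.43113462] -10.014700532137752
55 [-22.33694285  21.64764015] -9.866466103417306
75 [-21.90956632  21.93136056] -9.7413098303194
95 [-21.62554736  22.20775338] -9.644596972226665
```

View pics/w6.png

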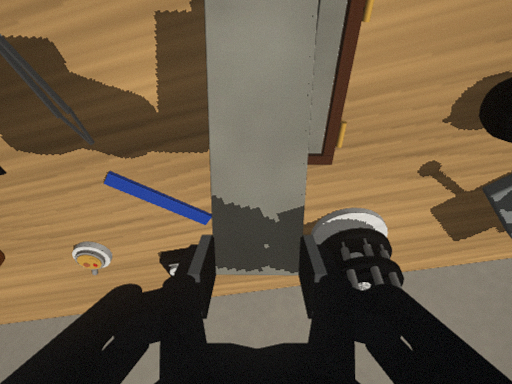

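View pics/side6.png

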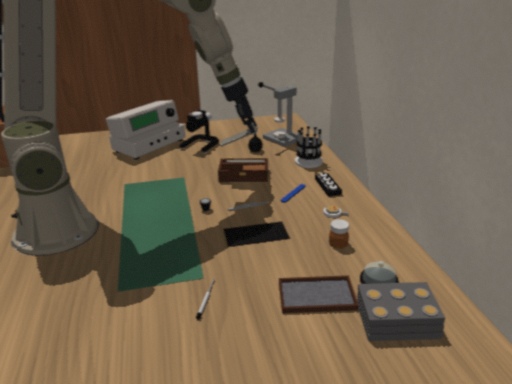

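The stone is held square to the tool: slope 0.006, top face 10 mm behind the TCP, centre about 54.5 mm along tool +x. Next I work out the turn and target, and check clearances around the pad.

```bash
python3 - <<'E'
from h import *
from scipy.spatial.transform import Rotation as Ro
s=get_state();q=s['orientation'];R=Ro.from_quat([q[1],q[2],q[3],q[0]])
a=np.radians(179.3)  # tool x heading
x=np.array([np.cos(a),np.sin(a),0]);z=np.array([0,0,-1.]);y=np.cross(z,x)
T=Ro.from_matrix(np.c_[x,y,z])
print('rotvec deg',np.degrees((T*R.inv()).as_rotvec()),'tool x now',R.as_matrix()[:,0],'y target',y)
p,W=pickle.load(open('scene0.pkl','rb'))
def blob(r):
    X=W[r[1]:r[3],r[0]:r[2]].reshape(-1,3);X=X[X[:,2]>.01];return np.percentile(X,[2,50,98],axis=0).round(3) 
print('jar',blob((145,196,172,224)));print('loupe',blob((281,158,297,176)))
E
```

```text
rotvec deg [ 2.97724153 22.74046605 13.11390414] tool x now [-0.89400113  0.22259631 -0.38886097] y target [0.012217   0.99992537 0.        ]
jar [[ 0.726 -0.271  0.012]
 [ 0.753 -0.242  0.056]
 [ 0.77  -0.225  0.063]]
loupe [[0.412 0.001 0.011]
 [0.431 0.017 0.028]
 [0.444 0.031 0.032]]
```

>>> {"fn": "send_rows", "kwargs": {"deltas": [[[-0.2, -1, 0, 0.5, 3.8, 2.2], [-0.5, -3, 0, 1, 7.6, 4.4], [-0.8, -6, 0, 1.5, 11.4, 6.6], [-1.1, -9.5, 0, 2, 15.2, 8.7], [-1.4, -13, 0, 2.5, 19, 10.9], [-1.7, -17, 0, 2.98, 22.74, 13.1], [-2.1, -21, 0, 2.98, 22.74, 13.1], [-2.1, -25, 0, 2.98, 22.74, 13.1], [-2.1, -29, 0, 2.98, 22.74, 13.1], [-2.1, -32, 0, 2.98, 22.74, 13.1], [-2.1, -34, 0, 2.98, 22.74, 13.1], [-2.1, -34, 0, 2.98, 22.74, 13.1]]]}}

```text
clock: 11.25
tcp_pos: [0.5967, -0.1569, 0.167]
orientation: [0.0, 0.008, 1.0, 0.0]
wrist_force: [1.1, 0.0, -1.4]
finger_gap: 0.0428
```

>>> {"fn": "send_rows", "kwargs": {"deltas": [[[0, 0, -2, 0, 0, 0], [0, 0, -4, 0, 0, 0], [0, 0, -6, 0, 0, 0], [0, 0, -8, 0, 0, 0], [0, 0, -10, 0, 0, 0], [0, 0, -11.5, 0, 0, 0], [0, 0, -12, 0, 0, 0], [0, 0, -12, 0, 0, 0], [0, 0, -12, 0, 0, 0]]]}}

```text
clock: 12.15
tcp_pos: [0.5975, -0.1537, 0.0489]
orientation: [0.001, 0.006, 1.0, 0.0]
wrist_force: [-0.4, -0.0, -0.5]
finger_gap: 0.0426
```

```bash
python3 - <<'E'
from h import *
s=get_state();print(s['tcp_pos'],s['orientation'],s['wrist_force'],s['finger_gap'])
p=read_camera('wrist');save(p,'w7');W=cloud(p,s)*1000
z=p['z_map'];k=np.isfinite(W[...,2])&(W[...,2]>30)&(W[...,2]<75)&(np.abs(W[...,1]+154)<18)&(W[...,0]>480)&(W[...,0]<580)
X=W[k];A=np.c_[X[:,:2],np.ones(len(X))];print('plane',np.linalg.lstsq(A,X[:,2],rcond=None)[0],X[:,2].mean(),X.mean(0))
img=p['img'].astype(int);d=(img.max(-1)<45)&(np.abs(W[...,2]-3)<6)&(W[...,0]<640)&(W[...,1]>-230)&(W[...,1]<-90)
print('pad',np.percentile(W[d],[1,99],axis=0))
p=read_camera('side');save(p,'side7')
a=p['img'][180:270,190:330,::-1];cv2.imwrite('pics/s7y.png',cv2.resize(a,None,fx=5,fy=5,interpolation=cv2.INTER_CUBIC))
E
```

```text
[ 0.59749852 -0.15372419  0.04887146] [1.22679685e-03 6.13212631e-03 9.99980398e-01 3.10188571e-04] [-0.41407531 -0.0222497  -0.52337341] 0.042600729709123424
plane [ 9.15922470e-03 -2.50147141e-03  5.26220477e+01] 57.81626823786087 [ 525.0387675  -154.01835564   57.81626824]
pad [[ 469.43901467 -198.06486456    1.89850234]
 [ 612.33298684 -108.57932814    5.73265245]]
```

View pics/w7.png

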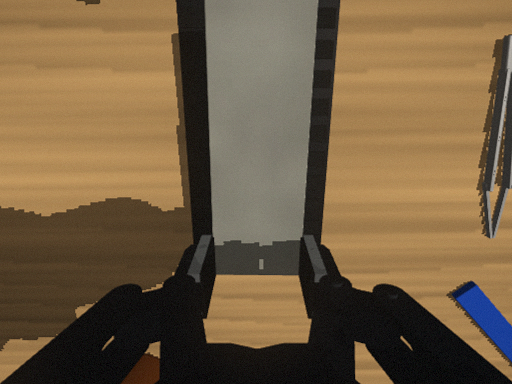

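View pics/s7y.png

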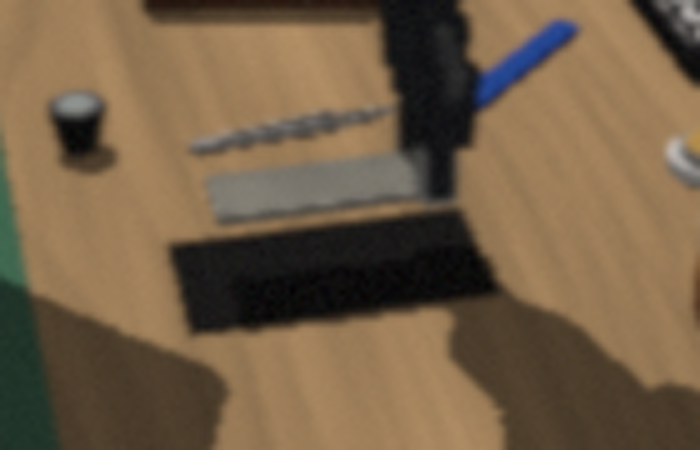

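>>> {"fn": "send_rows", "kwargs": {"deltas": [[[0, 0, -1, 0, 0, 0], [0, 0, -2, 0, 0, 0], [0, 0, -3, 0, 0, 0], [0, 0, -3.7, 0, 0, 0], [0, 0, -4.2, 0, 0, 0], [0, 0, -4.2, 0, 0, 0], [0, 0, -4.2, 0, 0, 0]]]}}

```text
clock: 12.95
tcp_pos: [0.5971, -0.154, 0.0062]
orientation: [0.001, 0.006, 1.0, 0.0]
wrist_force: [-0.7, -0.4, -1.5]
finger_gap: 0.0425
```

>>> {"fn": "send_rows", "kwargs": {"deltas": [[[0, 0, -0.1, 0, 0, 0], [0, 0, -0.2, 0, 0, 0], [0, 0, -0.3, 0, 0, 0], [0, 0, -0.3, 0, 0, 0], [0, 0, -0.3, 0, 0, 0]]]}}

```text
clock: 13.45
tcp_pos: [0.5971, -0.154, 0.0034]
orientation: [0.001, 0.006, 1.0, 0.0]
wrist_force: [-0.5, -0.1, -2.1]
finger_gap: 0.0427
```

>>> {"fn": "send_rows", "kwargs": {"deltas": [[[0, 0, -0.1, 0, 0, 0], [0, 0, -0.2, 0, 0, 0], [0, 0, -0.2, 0, 0, 0]]]}}

```text
clock: 13.75
tcp_pos: [0.5971, -0.154, 0.0014]
orientation: [0.001, 0.006, 1.0, 0.0]
wrist_force: [-0.3, -0.8, -0.6]
finger_gap: 0.043
```

>>> {"fn": "send_rows", "kwargs": {"deltas": [[[0, 0, -0.1, 0, 0, 0], [0, 0, -0.1, 0, 0, 0], [0, 0, -0.1, 0, 0, 0]]]}}

```text
clock: 14.05
tcp_pos: [0.5971, -0.154, 0.0013]
orientation: [0.001, 0.006, 1.0, 0.0]
wrist_force: [-2.4, 0.6, 5.9]
finger_gap: 0.043
```

There is contact at about 6 N. I'll open slightly, then retreat straight up.

>>> {"fn": "send_rows", "kwargs": {"deltas": [[[0, 0, 0.05, 0, 0, 0], [0, 0, 0.05, 0, 0, 0], [0, 0, 0.05, 0, 0, 0], [0, 0, 0.05, 0, 0, 0], [0, 0, 0.05, 0, 0, 0]]], "jaw": 0.45}}

```text
clock: 14.55
tcp_pos: [0.597, -0.154, 0.0006]
orientation: [0.001, 0.006, 1.0, 0.0]
wrist_force: [0.3, -0.6, -0.4]
finger_gap: 0.0621
```

>>> {"fn": "send_rows", "kwargs": {"deltas": [[[0, 0, 0.3, 0, 0, 0], [0, 0, 1, 0, 0, 0], [0, 0, 3, 0, 0, 0], [0, 0, 6, 0, 0, 0], [0, 0, 10, 0, 0, 0], [0, 0, 14, 0, 0, 0], [0, 0, 18, 0, 0, 0], [0, 0, 18, 0, 0, 0], [0, 0, 18, 0, 0, 0]]]}}

```text
clock: 15.45
tcp_pos: [0.5979, -0.1544, 0.1828]
orientation: [0.003, 0.006, 1.0, -0.0]
wrist_force: [-0.0, 1.1, -1.0]
finger_gap: 0.062
```

```bash
python3 - <<'E'
from h import *
s=get_state();print(s['tcp_pos'],s['finger_gap'],s['clock'],s['wrist_force'])
p=read_camera('wrist');save(p,'w8');W=cloud(p,s)*1000
hsv=cv2.cvtColor(p['img'],cv2.COLOR_RGB2HSV)
for t in ['stone_center','pad_top']:
  for d in silhouettes(p,t)[:2]:
    X=W[d['mask']];X=X[np.isfinite(X[:,0])];print(t,round(d['conf'],2),np.round(d['box']),cv2.minAreaRect(X[:,:2].astype(np.float32)),np.median(X[:,2]))
    if t[0]=='s':
        A=np.c_[X[:,:2],np.ones(len(X))];print('plane',np.linalg.lstsq(A,X[:,2],rcond=None)[0])
p=read_camera('scene');save(p,'scene8')
a=p['img'][110:310,100:400,::-1];cv2.imwrite('pics/scene8z.png',cv2.resize(a,None,fx=2.6,fy=2.6,interpolation=cv2.INTER_CUBIC))
E
```

```text
[ 0.59793882 -0.15438309  0.18278991] 0.061990893924989764 15.45 [-0.00178535  1.14056047 -0.95886115]
stone_center 0.84 [258. 111.  45. 131.] ((542.0946044921875, -153.0160675048828), (45.40789031982422, 132.43280029296875), 87.97827911376953) 10.265604967142462
plane [-1.60916774e-03 -9.63068867e-04  1.09724276e+01]
pad_top 0.64 [258. 104.  93. 173.] ((540.9326782226562, -153.84988403320312), (91.03124237060547, 170.8023681640625), 89.36347961425781) 3.863881899956123
```

View pics/w8.png

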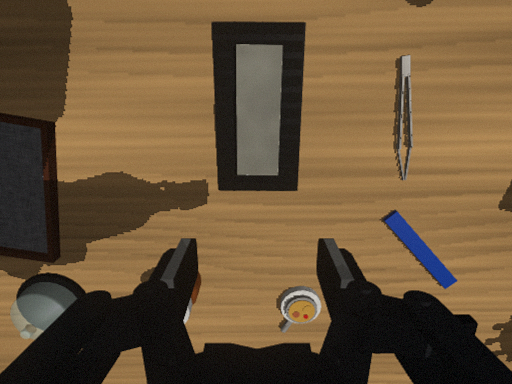

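View pics/scene8z.png

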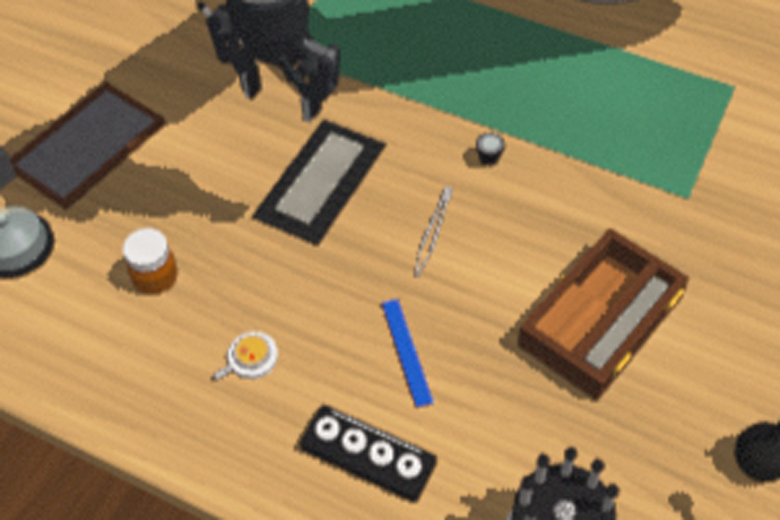

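The stone lies centred on the pad (wrist picture, about (258,110)), the slip stone is still in its pocket, and nothing else has moved. Handing in.

```bash
python3 -c "
from workcell import *
print(hand_in())"
```

```text
the job is handed in; nothing more can be done
None
```

I pressed the stone's near end down into the thumb well, lifted the stone out by its raised end and set it flat on the rubber pad. The job was handed in at about 15.5 s of the 51 s allowed. No verdict is reported.

- **Tipping:** with the fingers clear, the stone stayed tipped by itself. Its top face had a slope of 0.42, which is about 0.40 rad.
- **Lift and placing:** I gripped the raised end with 60 N and lifted until the TCP was at z = 0.168 m, which puts the centre above 0.1 m. I lowered the stone until it touched at about 6 N, then let go.
- **On the pad (last wrist picture):** the stone's centre is about 1 mm from the pad's middle both ways. Its length is about 1.4° (0.024 rad) off the pad's, and its tilt is about 0.002 rad.
- **Height:** the stone's top reads 6.4 mm above the pad's, which fits its 6 mm thickness.
- **Other things:** in the last overview the slip stone is in its pocket and the other things in view look unmoved. I judged this by eye, without measuring it. The gripper was clear of everything.

No checks failed. Camera depth read about 1 mm high throughout, within the stated 2 mm calibration.

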